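Brush the scrap off the rivet-setting die bed

TASK

Two spoiled pieces, a brass angle and a copper slug, lie on the steel die bed. Pick up the upright hand brush, sweep both pieces with it off the edge of the bed into the red scrap tray (not the black rivet bin on the other side), keeping the gripper off the pieces, then stand the brush on its bristles on the bench where it came from and let go.

Things in the scene. Friction and masses are not known exactly. Their poses are not given: they have to be found in the camera images.
- brush: Loose hand brush, 0.24 kg, standing on its bristles on the bench; origin at the bristle tips' centre, z up. Black bristles (rigid) 130 (x) x 28 (y) x 27 high; brown wooden block 134 x 34, 27 to 47 mm up; above it a pale upright grip 42 (x) x 24 (y), 47 to 121 mm up, blue band on top. Grip it across its 24 mm (its y), about 90 mm up; sweep along its y.
- scrap_a: Loose L-shaped brass offcut, 32 x 26 x 18 mm high, 60 g, lying on the fixed steel die bed, whose flat top (240 x 240 mm) is 45 mm above the bench. Origin at mid-height; no part is more than 24 mm from it. A fixed dark die, 44 mm across and 38 high, stands on the bed's far (+x) half, 88 mm from the bed's x centre; both pieces start 10 to 60 mm to -x of that centre.
- scrap_b: Loose copper slug (two pressed discs, slightly offset), about 30 mm across, 18 mm high, 60 g, lying on the same die bed; origin at mid-height near its centre, no part more than 20 mm from it horizontally.
- tray: Fixed red open tray, 240 (x) x 130 (y) x 26 mm high, walls 4; origin under its centre, z up. It lies at the die bed's +y or -y end (a like black bin at the other); the bed is on the side where the scrap starts. The bed shares the tray's axes and x centre; its near edge overhangs the tray wall, 53 mm along y from the tray's origin; bed centre 173 mm. Scrap pushed over that edge drops in.
Not all that is in view belongs to the job. Leave any green or purple look-alike of the brush alone.

How it is judged:
On the way, in this order (a step that is already met when the one before it is completed fails the run):
1. the brush is held and lifted, with both pieces still on the bed (contact force between the fingers and brush above 1 N and height (world z) of brush above 0.03 m and height (world z) of each of scrap_a, scrap_b above 0.045 m), for 0.1 s.
2. both pieces lie in the red tray while the brush is still in the gripper (x of scrap_a in the frame of tray between -0.118 and 0.118 m and y of scrap_a in the frame of tray between -0.062 and 0.062 m and height (world z) of each of scrap_a, scrap_b below 0.045 m and x of scrap_b in the frame of tray between -0.118 and 0.118 m and y of scrap_b in the frame of tray between -0.062 and 0.062 m and contact force between the fingers and brush above 1 N), for 0.1 s.
At the end, for the whole second after the job is handed in: Both scrap pieces lie at rest inside the red tray (centres within its walls and below the bed top), and the brush stands on its bristles on the bench, at rest, upright within 10 degrees and within 60 mm of where it started (x of scrap_a in the frame of tray between -0.118 and 0.118 m and y of scrap_a in the frame of tray between -0.062 and 0.062 m and height (world z) of each of scrap_a, scrap_b below 0.045 m and x of scrap_b in the frame of tray between -0.118 and 0.118 m and y of scrap_b in the frame of tray between -0.062 and 0.062 m and linear speed of each of scrap_a, scrap_b, brush below 0.02 m/s and height (world z) of brush below 0.006 m and angle between brush's own z axis and vertical below 0.17 rad and distance of brush from where it was at the start of the episode below 0.06 m); the robot touches nothing.
It fails at once if the gripper or arm touches a scrap piece (they are moved with the brush only) (contact force between any of the fingers, the arm and scrap_a above 0.3 N or contact force between any of the fingers, the arm and scrap_b above 0.3 N).
It also fails if it takes over 51 s, if anything falls off the work surface, if the arm or the gripper's body presses on something with over 40 N, if the wrist force passes 120 N, or if a joint passes its speed limit or range.

ROBOT

A 6-joint arm with a two-finger parallel gripper is mounted at the origin on the work surface. World frame = base frame: x ahead of the robot, y to its left, z up, the work surface at z = 0. Lengths are in m, angles in rad, forces in N, time in s.
With the tool pointing down it reaches from about 0.3 to 0.775 m from the base axis. Payload 14.6 kg.
Tool frame: the origin (TCP) lies at the centre of the arm's flange, where the gripper is bolted on; the fingertips stand 199 mm ahead of it and the grasp point (between the pads) lies 180 mm ahead of it; z points along the fingers, y is the line along which they close (so a half turn about z gives the same grasp; the last joint's range is limited). The gripper opens to 94 mm and grips with 3 to 60 N. Pads are 16 mm wide; open, the fingers measure 119 mm over their backs; the gripper's body (75 mm by 177 mm) begins 78 mm behind the grasp point.
Start: joints at [-1.401, 0.3, 1.521, -0, 1.321, -0.067], TCP at [0.129, -0.535, 0.405] pointing down, gripper open.
Joint ranges: [-3.03, 3.03], [-0.79, 2.21], [0.23, 2.52], [-1.04, 4.18], [0, 3.07], [-2.55, 2.55]. Speed limits (rad/s): [2.22, 2.22, 2.57, 3.14, 3.14, 3.14].

INTERFACE

Orientations are given as [roll, pitch, yaw] about the fixed x, y, z axes, in that order (R = Rz(yaw) Ry(pitch) Rx(roll)).
In Python, from station import ctrl gives the robot as it stands. The module is installed in compiled form; this text tells all that it offers.
- The arm moves only by the tool servo_tool, never from a script. Its argument "motion" is a list of rows, each a list of 5 numbers: the closure, from 0 (fully open) to 1 (shut), then the shift along the world's x, y, z in cm, then the turn about the world's z in degrees. A call has 1 to 20 rows; each row is the pose to reach, as a shift and turn from the pose commanded when the call began; what a row does not reach only later rows make up. A row lasts 1/8 s, in which the tool goes at most 62.5 mm and 10.7 degrees, less where a joint would pass 70% of its speed; a pose out of reach is approached as far as the arm can. A call with a gripper value outside its range is refused whole. The fingers move at their own pace and stop on an object; "squeeze" is the grip in N (left out, the last holds). Time passes only in rows, so rows that repeat a pose let the fingers close. It gives the time, the measured TCP pose, the force, the opening and the grip force at its end, in the units of the state.
- ctrl.get_obs(): the state, without advancing time (a new reading comes with each control period).
- ctrl.camera(name): name is "side" or "top" or "wrist"; returns a dict with "image" (480x640x3 uint8, red, green, blue), "fx", "fy", "cx", "cy" (pixels), "camera_from_world" (4x4, takes a point from world to camera coordinates); the wrist camera has in their place "hand_eye" (4x4, takes a point from camera to tool coordinates, whose origin is the TCP and whose axes are the flange's). Camera axes: x right, y up, looking along -z (the intrinsics and any distortion apply to the point x, -y, -z); pixel columns grow to the right and rows downward; lengths in m; the calibration is good to about 2 mm. A picture is of the moment at which its call begins: read the wrist's pose just before it. There is no depth.
- ctrl.hand_in(): hands the job in; it is judged then, once.
The state is a dict: "time_s": time; "qpos": joint angles; "joint_vel": joint speeds; "tau": joint torques, N m; "ee_pos": TCP position; "eef_rot": TCP orientation; "force": force on the tool from outside, world axes, zero at the start; "moment": the same for the moment, N m; "grip_width": finger opening in m; "grip_force": force on a finger pad.
Only numpy, scipy, OpenCV 4.12 (cv2) and the standard library are available. Lean on these libraries where they do the work, as an engineer would, in place of code of your own. Each camera call takes 0.05 s, during which the arm holds its last target. There are 200 camera calls.

## Working session

There is one attempt and no reset: what is moved stays moved. The work goes in short steps, Python scripts to look and compute and a tool call to move; the robot and the scene stay as the last step left them, time stands still between calls to the robot, and variables do not carry over. Pictures are saved under pics/ and viewed, at most 10 in all, crops included, and the job is handed in when it is done.

Besides the shell and the picture viewer there is one more tool, called after "Emit:" by a JSON object that holds its "method" and its "body", one argument or row to a line. servo_tool: Moves the arm, as the interface text tells. Its arguments: {"type":"object","properties":{"motion":{"type":"array","items":{"type":"array","items":{"type":"number"}}},"squeeze":{"type":"number"}},"required":["motion"]}

```bash
mkdir -p pics; cat > h.py <<'E'
import numpy as np, cv2, json
from station import ctrl
from scipy.spatial.transform import Rotation as R
def snap(name, f):
    o=ctrl.get_obs(); c=ctrl.camera(name); im=c['image'][:,:,::-1].copy()
    cv2.imwrite(f'pics/{f}.png',im)
    if name=='wrist':
        T=np.eye(4);T[:3,:3]=R.from_euler('xyz',o['eef_rot']).as_matrix();T[:3,3]=o['ee_pos']
        c['wfc']=T@c['hand_eye']
    else: c['wfc']=np.linalg.inv(c['camera_from_world'])
    np.save(f'pics/{f}.npy',np.array([c['fx'],c['fy'],c['cx'],c['cy'],*c['wfc'].ravel()]))
    return im
def ray(f,u,v,z):
    a=np.load(f'pics/{f}.npy'); T=a[4:].reshape(4,4)
    d=T[:3,:3]@np.array([(u-a[2])/a[0],-(v-a[3])/a[1],-1]); p=T[:3,3]
    return p+d*(z-p[2])/d[2]
def proj(f,P):
    a=np.load(f'pics/{f}.npy'); T=a[4:].reshape(4,4)
    q=T[:3,:3].T@(np.array(P)-T[:3,3]); return a[2]-a[0]*q[0]/q[2], a[3]+a[1]*q[1]/q[2]
E
python3 - <<'E'
from h import *
snap('top','top0');snap('side','side0')
c=ctrl.camera('top');print({k:(v.shape if k=='image' else v) for k,v in c.items()})
print(ctrl.get_obs())
E
```

```text
{'image': (480, 640, 3), 'fx': 494.686032239406, 'fy': 494.686032239406, 'cx': 322.65730421279716, 'cy': 247.54289621767546, 'camera_from_world': array([[ 0.02727883, -0.99958934,  0.00877616,  0.07873957],
       [ 0.99460223,  0.02801989,  0.0999064 , -0.49136395],
       [-0.10011128,  0.00600346,  0.99495814, -1.02083616],
       [ 0.        ,  0.        ,  0.        ,  1.        ]])}
{'time_s': 0.15, 'qpos': array([-1.40056458e+00,  3.00329156e-01,  1.52138146e+00,  1.16007749e-05,
        1.32070629e+00, -6.65879380e-02]), 'joint_vel': array([-2.48490638e-03, -2.48050719e-03, -2.73114859e-03, -6.10250254e-04,
       -1.38777657e-05,  5.19854885e-04]), 'tau': array([ 1.04791940e-03, -5.31960869e+01, -3.52819812e+01,  7.08902744e-02,
        2.36318348e-02, -6.74440753e-05]), 'ee_pos': array([ 0.12903862, -0.53463334,  0.40424858]), 'eef_rot': array([-3.14077098e+00, -6.60570321e-05,  2.36816783e-01]), 'force': array([-0.45098465,  0.38966927,  0.11259873]), 'moment': array([ 0.00243863,  0.01404643, -0.01173168]), 'grip_force': 0.0, 'grip_width': 0.09392583795211429}
```

View pics/top0.png

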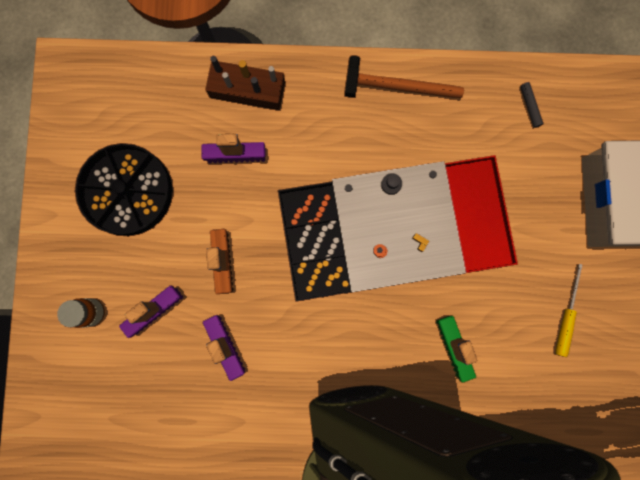

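View pics/side0.png

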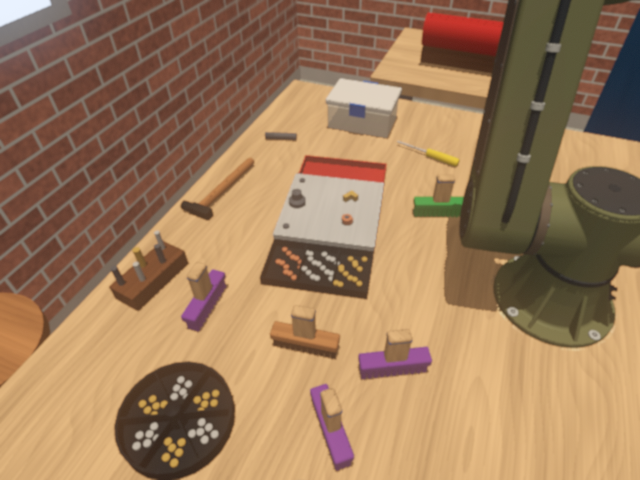

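The scrap tray (red, 480,215) is at the bed's -y end. Copper slug is at (380,250), brass angle at (420,242) and the die at (392,184). These could be taken for the brush in the top view: purple (234,152), purple (151,311), purple (223,347), green (457,348) and brown (221,261). By the description the brown one is the brush. Next I measure and check it in a crop.

```bash
python3 - <<'E'
from h import *
im=cv2.imread('pics/top0.png'); hsv=cv2.cvtColor(im,cv2.COLOR_BGR2HSV)
s=cv2.imread('pics/side0.png')
a=cv2.resize(im[215:310,170:270],(400,380),interpolation=3);b=cv2.resize(s[295:365,260:350],(390,380))
cv2.imwrite('pics/crop.png',np.hstack([a,b]))
print('hsv block',hsv[240,222],hsv[280,223],'table',hsv[220,180],hsv[300,260])
def cs(m,box,z,lab):
    x0,y0,x1,y1=box; k=np.zeros(m.shape,np.uint8);k[y0:y1,x0:x1]=1; m=(m.astype(np.uint8)*k)
    c=max(cv2.findContours(m,0,2)[0],key=cv2.contourArea)
    pts=np.array([ray('top0',u,v,z)[:2] for u,v in c[:,0]],np.float32)
    r=cv2.minAreaRect(pts); M=cv2.moments(c)
    print(lab,'rect c',np.round(r[0],4),'size',np.round(r[1],4),'ang',r[2],'px',M['m10']/M['m00'],M['m01']/M['m00'])
    print('  corners',np.round(cv2.boxPoints(r),3).tolist())
h,S,V=[hsv[:,:,i].astype(int) for i in range(3)]
cs((S<60)&(V>90),(325,155,475,295),.045,'bed')
cs(((h<5)|(h>175))&(S>150)&(V>60),(440,150,525,275),.026,'tray')
cs((S>110)&(V>80),(365,238,395,262),.063,'slug')
cs((S>110)&(V>80),(408,230,435,255),.063,'brass')
cs((h<12)&(S>120),(195,220,245,300),.047,'block')
E
```

```text
hsv block [ 11 205 169] [ 11 204 155] table [ 14 170 190] [ 14 170 182]
bed rect c [ 0.5005 -0.0373] size [0.1725 0.1776] ang 11.73694896697998 px 378.1659314806646 249.54558153212758
  corners [[0.39800000190734863, 0.03200000151991844], [0.4339999854564667, -0.1420000046491623], [0.6029999852180481, -0.10700000077486038], [0.5669999718666077, 0.06700000166893005]]
tray rect c [ 0.5722 -0.2413] size [0.2368 0.1099] ang 11.039011001586914 px 480.46254032012655 213.7654129389568
  corners [[0.4449999928474426, -0.20999999344348907], [0.46700000762939453, -0.3179999887943268], [0.6990000009536743, -0.27300000190734863], [0.6779999732971191, -0.16500000655651093]]
slug rect c [ 0.4829 -0.0247] size [0.0273 0.0261] ang 46.29255294799805 px 380.00244200244197 250.5286935286935
  corners [[0.46399998664855957, -0.026000000536441803], [0.4830000102519989, -0.04399999976158142], [0.5019999742507935, -0.024000000208616257], [0.4830000102519989, -0.006000000052154064]]
brass rect c [ 0.5017 -0.1034] size [0.0331 0.028 ] ang 61.440120697021484 px 420.8589263420724 241.6154806491885
  corners [[0.48100000619888306, -0.11100000143051147], [0.5059999823570251, -0.125], [0.5220000147819519, -0.09600000083446503], [0.4970000088214874, -0.0820000022649765]]
block rect c [0.4536 0.2999] size [0.1306 0.035 ] ang 7.664260387420654 px 222.03588220737439 261.97847067557535
  corners [[0.3869999945163727, 0.3089999854564667], [0.39100000262260437, 0.27399998903274536], [0.5210000276565552, 0.29100000858306885], [0.515999972820282, 0.32600000500679016]]
```

View pics/crop.png

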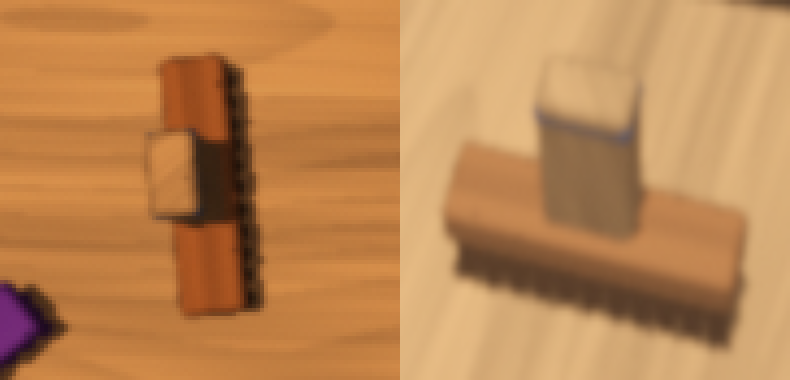

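The crop confirms the brown brush: pale grip, blue band, black bristles, 131x35 mm block at (0.454, 0.300) with yaw about 8°. Next I move above it by way of the front.

Emit:
{"method": "servo_tool", "body": {
  "motion": [
    [0,35,38,0,-6],
    [0,35,38,0,-6],
    [0,35,38,0,-6],
    [0,35,38,0,-6],
    [0,35,38,0,-6],
    [0,35,38,0,-6],
    [0,35,38,0,-6],
    [0,35,38,0,-6],
    [0,35,38,0,-6],
    [0,32.5,83.5,0,-6],
    [0,32.5,83.5,0,-6],
    [0,32.5,83.5,0,-6],
    [0,32.5,83.5,0,-6],
    [0,32.5,83.5,0,-6],
    [0,32.5,83.5,0,-6],
    [0,32.5,83.5,0,-6],
    [0,32.5,83.5,0,-6],
    [0,32.5,83.5,0,-6],
    [0,32.5,83.5,0,-6],
    [0,32.5,83.5,0,-6]
  ],
  "squeeze": 40
}}

```text
time_s: 2.65
ee_pos: [0.4544, 0.299, 0.4049]
eef_rot: [3.142, -0.0, 0.13]
force: [-0.0, -0.0, -0.9]
grip_width: 0.094
grip_force: 0.0
```

```bash
python3 - <<'E'
from h import *
o=ctrl.get_obs();print(o['time_s'],o['ee_pos'],np.degrees(o['eef_rot']),o['qpos'])
snap('wrist','w1');snap('top','top1')
print(proj('w1',[.4536,.2999,.121]),proj('w1',[.4536,.2999,.047]))
E
```

```text
2.65 [0.45439965 0.29904504 0.40486061] [ 1.79999695e+02 -1.50879905e-02  7.46658767e+00] [ 5.14735536e-01  2.86282778e-01  1.53805263e+00 -1.07126163e-04
  1.31701513e+00  1.95524221e+00]
(np.float64(319.62523495740976), np.float64(258.95721396908255)) (np.float64(319.8781866861533), np.float64(231.85065417064416))
```

View pics/w1.png

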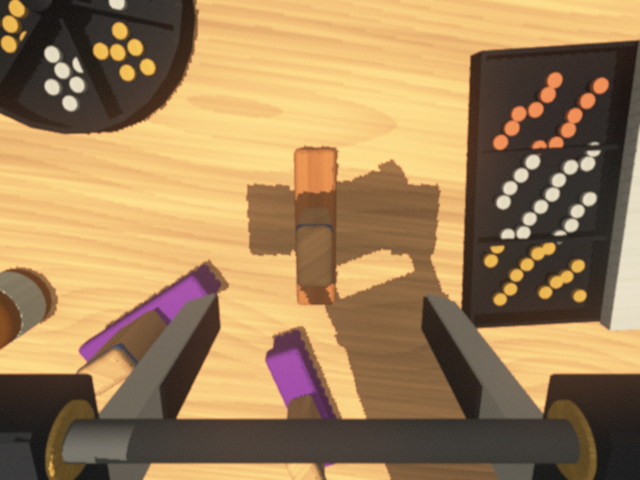

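The wrist view shows the grip at columns 297–334, centre (316,257), against a predicted (320,259). That is about 2 mm toward +y, and nothing blocks the fingers. Next I descend, grip and lift.

Emit:
{"method": "servo_tool", "body": {
  "motion": [
    [0,0,0.2,-6,0],
    [0,0,0.2,-11,0],
    [0,0,0.2,-13.5,0],
    [0,0,0.2,-13.5,0],
    [0,0,0.2,-13.5,0],
    [1,0,0.2,-13.5,0],
    [1,0,0.2,-13.5,0],
    [1,0,0.2,-13.5,0],
    [1,0,0.2,-13.5,0],
    [1,0,0.2,-13.5,0],
    [1,0,0.2,-13.5,0],
    [1,0,0.2,-13.5,0],
    [1,0,0.2,-13.5,0],
    [1,0,0.2,-12.5,0],
    [1,0,0.2,-9,0],
    [1,0,0.2,-5,0],
    [1,0,0.2,-3.5,0],
    [1,0,0.2,-3.5,0],
    [1,0,0.2,-3.5,0]
  ],
  "squeeze": 45
}}

```text
time_s: 5.12
ee_pos: [0.4539, 0.3023, 0.3681]
eef_rot: [3.141, 0.002, 0.132]
force: [0.3, -0.0, -3.6]
grip_width: 0.0236
grip_force: 45.0
```

```bash
python3 - <<'E'
from h import *
o=ctrl.get_obs();print(o['time_s'],o['ee_pos'],np.degrees(o['eef_rot']),o['grip_width'],o['grip_force'])
snap('side','s2'); im=snap('top','top2')
hsv=cv2.cvtColor(im,cv2.COLOR_BGR2HSV);h,S,V=[hsv[:,:,i].astype(int) for i in range(3)]
print(proj('s2',[.4536,.302,.1]))
w=snap('wrist','w2')
E
```

```text
5.125 [0.45389462 0.30227579 0.36805138] [1.79948663e+02 1.26227605e-01 7.56556042e+00] 0.023596183227216856 44.99827265739441
(np.float64(303.1451469080967), np.float64(316.88099536524624))
```

View pics/s2.png

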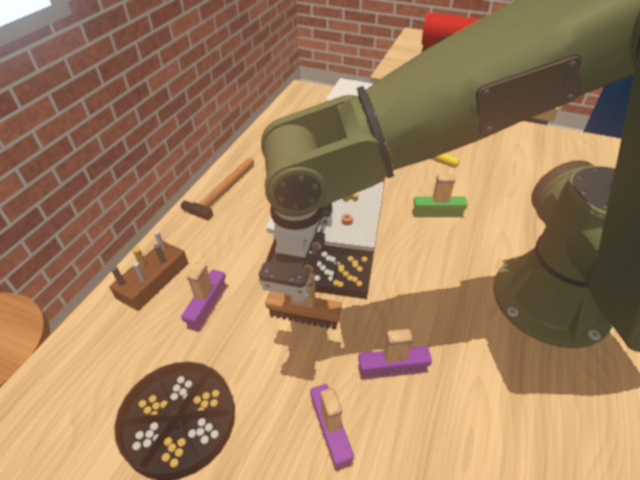

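The side view shows the brush held and lifted at (303,310), with both pieces still on the bed. Next I go above the bed behind the slug.

Emit:
{"method": "servo_tool", "body": {
  "motion": [
    [1,0.4,-5,2,2],
    [1,0.9,-11,2,3.5],
    [1,1.4,-17,2,3.5],
    [1,1.8,-22,2,3.5],
    [1,2.2,-26.5,2,3.5],
    [1,2.3,-28,2,3.5],
    [1,2.3,-28,2,3.5],
    [1,2.3,-28,2,3.5]
  ]
}}

```text
time_s: 6.28
ee_pos: [0.477, 0.0233, 0.3895]
eef_rot: [-3.141, 0.0, 0.194]
force: [0.1, -0.0, -2.8]
grip_width: 0.0238
grip_force: 45.0
```

```bash
python3 - <<'E'
from h import *
o=ctrl.get_obs();print(o['time_s'],o['ee_pos'],np.degrees(o['eef_rot']),o['grip_width'],o['grip_force'])
snap('wrist','w3')
p=o['ee_pos'];a=np.radians(11);x=np.array([np.cos(a),np.sin(a),0]);y=np.array([-x[1],x[0],0])
bc=np.array([.538,-.065,.045])
for n,lx,ly in [('bed++',.12,.12),('bed-+',-.12,.12),('--',-.12,-.12),('+-',.12,-.12)]: print(n,proj('w3',bc+lx*x+ly*y))
for q in ([.4829,-.0247,.063],[.5017,-.1034,.063]): print(proj('w3',q))
E
```

```text
6.275 [0.47701203 0.02334357 0.38946186] [-1.79982123e+02  1.58281385e-02  1.11209055e+01] 0.023806078414327934 44.99829411506653
bed++ (np.float64(290.1349029098434), np.float64(3.4056942734277698))
bed-+ (np.float64(295.3410201074038), np.float64(323.1957878695053))
-- (np.float64(579.550095653083), np.float64(323.8933342143014))
+- (np.float64(641.6277607880487), np.float64(4.133274055504046))
(np.float64(385.23370485362443), np.float64(245.29263416492896))
(np.float64(493.00873214762447), np.float64(241.1434082849635))
```

View pics/w3.png

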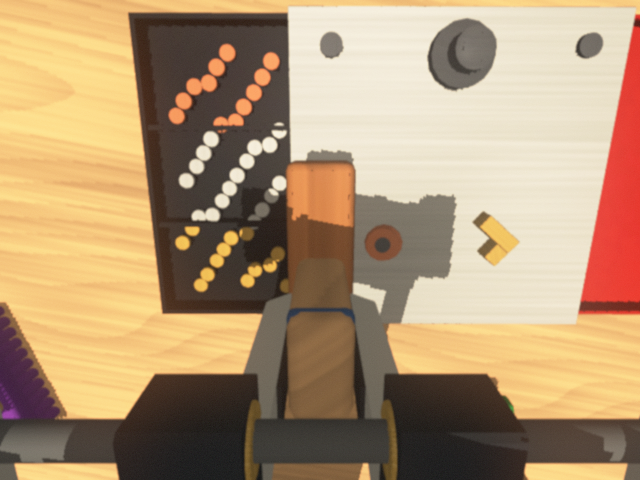

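The predicted bed corners and pieces agree with the view. The brush (287–354, 162+) is behind the slug (383,243) and the brass (497,240), and its width covers both. Next I lower it and begin the sweep.

Emit:
{"method": "servo_tool", "body": {
  "motion": [
    [1,0,0,-3,0],
    [1,0,0,-5.5,0],
    [1,0,0,-6.5,0],
    [1,0,0,-7,0],
    [1,0,0,-7,0],
    [1,0,0,-7,0],
    [1,0.2,-1,-7,0],
    [1,0.4,-2.2,-7,0],
    [1,0.7,-3.6,-7,0],
    [1,1.0,-5,-7,0],
    [1,1.2,-6.4,-7,0],
    [1,1.5,-7.8,-7,0],
    [1,1.8,-9.2,-7,0],
    [1,2.0,-10.5,-7,0],
    [1,2.2,-11.5,-7,0],
    [1,2.2,-11.5,-7,0]
  ]
}}

```text
time_s: 8.32
ee_pos: [0.4991, -0.0932, 0.3196]
eef_rot: [3.141, 0.0, 0.192]
force: [0.1, 0.8, -2.8]
grip_width: 0.0241
grip_force: 45.0
```

```bash
python3 - <<'E'
from h import *
o=ctrl.get_obs();print(o['time_s'],o['ee_pos'],np.degrees(o['eef_rot']),o['force'],o['moment'],o['grip_width'],o['grip_force'])
snap('wrist','w4')
E
```

```text
8.325 [ 0.49910376 -0.09324538  0.3195546 ] [1.79989838e+02 4.67876103e-03 1.10286227e+01] [ 0.05651648  0.75813216 -2.76609987] [0.03774888 0.00216568 0.02275985] 0.0241481525039104 44.99833881855011
```

View pics/w4.png

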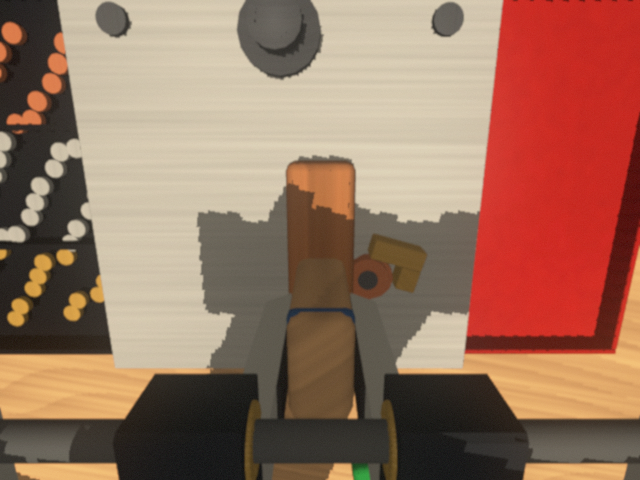

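The slug (369,277) and brass (398,262) are together ahead of the brush, with the bed edge at about column 470–480. I continue slowly over the edge.

Emit:
{"method": "servo_tool", "body": {
  "motion": [
    [1,0.2,-0.8,0,0],
    [1,0.4,-1.8,0,0],
    [1,0.6,-2.9,0,0],
    [1,0.8,-4,0,0],
    [1,1.0,-5.1,0,0],
    [1,1.2,-6.2,0,0],
    [1,1.4,-7.3,0,0],
    [1,1.6,-8.4,0,0],
    [1,1.8,-9.5,0,0],
    [1,2.1,-10.6,0,0],
    [1,2.3,-11.7,0,0],
    [1,2.5,-12.8,0,0],
    [1,2.7,-13.7,0,0],
    [1,2.8,-14.3,0,0],
    [1,2.8,-14.3,0,0],
    [1,2.8,-14.3,3,0],
    [1,2.8,-14.3,5,0],
    [1,2.8,-14.3,5,0]
  ]
}}

```text
time_s: 10.62
ee_pos: [0.5271, -0.2354, 0.3709]
eef_rot: [3.14, -0.002, 0.193]
force: [-0.4, -1.0, -3.6]
grip_width: 0.0237
grip_force: 45.0
```

```bash
python3 - <<'E'
from h import *
o=ctrl.get_obs();print(o['time_s'],o['ee_pos'],np.degrees(o['eef_rot']),o['force'],o['moment'],o['grip_width'],o['grip_force'])
a=snap('wrist','w5');b=snap('top','top5');b=cv2.resize(b[130:290,270:530],(650,400))
cv2.imwrite('pics/v5.png',a)
E
```

```text
10.625 [ 0.52708908 -0.23538474  0.37089883] [ 1.79908464e+02 -1.20448191e-01  1.10853059e+01] [-0.38435584 -0.99034361 -3.60595349] [-0.02494102 -0.04710562 -0.01298238] 0.023659171176287578 44.99814569950104
```

View pics/v5.png

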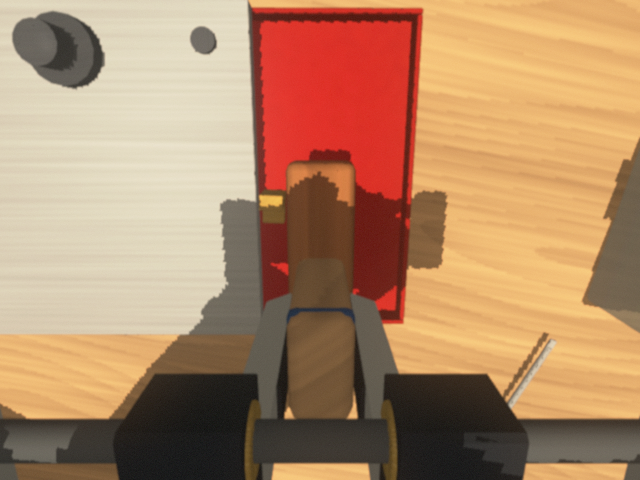

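The brass is in the tray at (272,208). The slug is hidden under the brush, so I back off with the brush still gripped and check.

Emit:
{"method": "servo_tool", "body": {
  "motion": [
    [1,-0.6,3,1,0],
    [1,-1.6,8,2,0],
    [1,-2.6,13,2,0],
    [1,-2.8,14,2,0],
    [1,-2.8,14,2,0]
  ]
}}

```text
time_s: 11.35
ee_pos: [0.4991, -0.0954, 0.3891]
eef_rot: [-3.141, 0.001, 0.194]
force: [-0.2, 0.3, -3.6]
grip_width: 0.0234
grip_force: 45.0
```

```bash
python3 - <<'E'
from h import *
o=ctrl.get_obs();print(o['time_s'],o['ee_pos'],np.degrees(o['eef_rot']),o['force'],o['grip_width'],o['grip_force'])
snap('wrist','w6')
E
```

```text
11.35 [ 0.49906366 -0.09543444  0.38906272] [-1.79988391e+02  4.34249339e-02  1.11279860e+01] [-0.21441367  0.30660955 -3.63770963] 0.023435695004501822 44.998281598091125
```

View pics/w6.png

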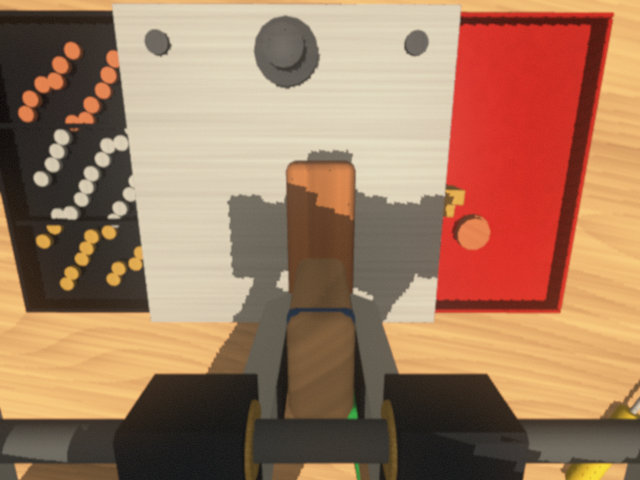

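Both pieces are in the red tray: the slug at (472,233) and the brass at (454,200), the brass partly hidden under the overhang. I triangulate the brass's height while the brush is still held.

```bash
python3 - <<'E'
from h import *
a=np.radians(11);X=np.array([np.cos(a),np.sin(a)]);Y=np.array([-X[1],X[0]]);T=np.array([.571,-.235])
for f,box in (('w5',(255,185,290,230)),('w6',(440,180,470,218)),('w6',(455,210,495,255))):
    im=cv2.imread(f'pics/{f}.png');hsv=cv2.cvtColor(im,cv2.COLOR_BGR2HSV)
    x0,y0,x1,y1=box;s=hsv[y0:y1,x0:x1].astype(int)
    m=((s[...,0]>=(15 if box[3]!=255 else 5))&(s[...,0]<35)&(s[...,2]>60)&(s[...,1]>80))
    v,u=np.nonzero(m); print(f,'u',u.min()+x0,u.max()+x0,'v',v.min()+y0,v.max()+y0,'n',len(u))
    for z in (.01,.025,.045):
        q=[np.round([(ray(f,uu,vv,z)[:2]-T)@X,(ray(f,uu,vv,z)[:2]-T)@Y],3) for uu,vv in ((u.max()+x0,(v.min()+y0)),(u.min()+x0,v.max()+y0))]
        print('  z',z,'right-top',q[0],'left-bottom',q[1])
E
```

```text
w5 u 258 285 v 190 222 n 764
  z 0.01 right-top [-0.009  0.037] left-bottom [-0.036  0.06 ]
  z 0.025 right-top [-0.007  0.035] left-bottom [-0.032  0.057]
  z 0.045 right-top [-0.004  0.034] left-bottom [-0.028  0.054]
w6 u 443 464 v 186 216 n 437
  z 0.01 right-top [-0.01  0.03] left-bottom [-0.036  0.045]
  z 0.025 right-top [-0.008  0.035] left-bottom [-0.033  0.05 ]
  z 0.045 right-top [-0.005  0.041] left-bottom [-0.029  0.056]
w6 u 455 490 v 214 249 n 1006
  z 0.01 right-top [-0.034  0.005] left-bottom [-0.066  0.032]
  z 0.025 right-top [-0.031  0.011] left-bottom [-0.061  0.037]
  z 0.045 right-top [-0.027  0.019] left-bottom [-0.055  0.044]
```

The two views agree at z≈0.025 for the brass's top edge, so it lies on the tray floor with y≈0.047 inside the wall. Next I return the brush to its place.

Emit:
{"method": "servo_tool", "body": {
  "motion": [
    [1,-0.4,4,0,0],
    [1,-1,9,0,0],
    [1,-1.6,15,0,0],
    [1,-2.3,21,0,-1],
    [1,-3,27,0,-2],
    [1,-3.8,33,0,-3.5],
    [1,-4.3,38,0,-3.5],
    [1,-4.5,39.8,0,-3.5],
    [1,-4.5,39.8,-4,-3.5],
    [1,-4.5,39.8,-8,-3.5],
    [1,-4.5,39.8,-10.5,-3.5],
    [1,-4.5,39.8,-11.4,-3.5],
    [1,-4.5,39.8,-11.7,-3.5],
    [1,-4.5,39.8,-11.9,-3.5],
    [1,-4.5,39.8,-12,-3.5],
    [1,-4.5,39.8,-12,-3.5],
    [1,-4.5,39.8,-12,-3.5]
  ]
}}

```text
time_s: 13.52
ee_pos: [0.454, 0.3024, 0.2699]
eef_rot: [-3.141, -0.0, 0.132]
force: [-1.7, -0.2, -2.8]
grip_width: 0.0242
grip_force: 45.0
```

Emit:
{"method": "servo_tool", "body": {
  "motion": [
    [0.6,0,0,0,0],
    [0.6,0,0,0,0],
    [0.6,0,0,0,0],
    [0.3,0,0,0,0],
    [0,0,0,0,0],
    [0,0,0,0,0],
    [0,0,0,0,0],
    [0,0,0,0,0],
    [0,0,0,2,0],
    [0,0,0,5,0],
    [0,0,0,9,0],
    [0,0,0,13,0],
    [0,0,0,15,0],
    [0,0,0,15,0]
  ]
}}

```text
time_s: 15.28
ee_pos: [0.454, 0.3023, 0.4208]
eef_rot: [-3.141, -0.002, 0.132]
force: [-0.7, 0.3, -0.3]
grip_width: 0.0939
grip_force: 0.0
```

```bash
python3 - <<'E'
from h import *
o=ctrl.get_obs();print(o['time_s'],o['ee_pos'],o['force'],o['grip_width'])
snap('wrist','w7'); a=cv2.imread('pics/w7.png');s=snap('side','s7')
cv2.imwrite('pics/v7.png',np.hstack([cv2.resize(a,(400,300)),cv2.resize(s,(400,300))]))
E
```

```text
15.275 [0.4539778  0.30233339 0.42075432] [-0.73196988  0.34750265 -0.31613564] 0.093912220030135
```

View pics/v7.png

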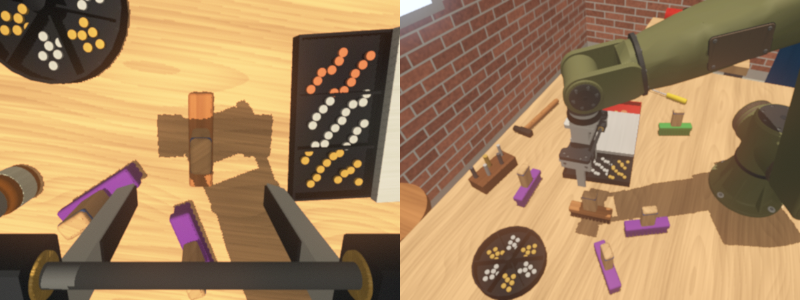

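The brush stands upright at its original spot (wrist half (200,140), side half (592,207)), and the gripper is open and clear of it.

```bash
python3 -c "
from station import ctrl
print(ctrl.hand_in())"
```

```text
the job is handed in; nothing more can be done
None
```

I swept both pieces into the red tray, stood the brush back upright at its starting spot and released it, then handed the job in at about 15 s; hand-in returned no verdict, so success is judged only from the camera views.

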